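# Close up the rock-layer section model against its corner fence

### The job

The two striped wooden blocks of the rock-layer model have slipped apart and askew in front of their wooden corner fence. Push them along the worktop with the fingertips, without lifting or tipping them, until both stand with a long side flat against the long rail, one end to end with the other, and the row is tight against the short stop at the rail's end, with no gaps. Do not disturb the specimens and tools lying around.

Things in the scene. Friction and masses are not known exactly. Their poses are not given: they have to be found in the camera images.
- fence: Plain light wooden corner fence fixed to the worktop, 30 mm high, bars 16 mm thick. Origin on the worktop at the inside corner where the faces of rail and stop meet. The long rail's face is the plane x = 0 of this frame and runs from y = 0 to y = -360 mm; the short stop's face is the plane y = 0 and runs from x = 0 to x = -75 mm. The blocks stand on the open side, at negative x and negative y. Its x axis points away from the robot, turned by up to about 0.2 rad.
- block_a: Wooden model block painted with brown and tan rock layers, a box 95 mm long (its x axis) x 55 mm wide (y) x 45 mm high, about 0.25 kg (varies by a third); origin at the centre of its underside. The two blocks are alike and may stand in either order along the rail. At the start it stands on the worktop 10 to 60 mm clear of the rail, turned askew by up to 0.35 rad, with gaps to the stop and to the other block.
- block_b: Wooden model block painted with brown and tan rock layers, a box 95 mm long (its x axis) x 55 mm wide (y) x 45 mm high, about 0.25 kg (varies by a third); origin at the centre of its underside. The two blocks are alike and may stand in either order along the rail. At the start it stands on the worktop 10 to 60 mm clear of the rail, turned askew by up to 0.35 rad, with gaps to the stop and to the other block.
- horn_coral: Bystander: pale horn-shaped fossil standing upright, 42 x 42 x 66 mm high, origin at the centre of its underside; it stands behind the rail.
- mica_book: Bystander: flat brownish rock, 52 x 62 x 28 mm high, origin at the centre of its underside; behind the rail.
- quartz_lump: Bystander: pale yellowish lump of rock, 59 x 68 x 57 mm high, origin at the centre of its underside; beyond the short stop.
- streak_plate: Bystander: cream tile, 48 x 64 x 8 mm, origin at the centre of its underside; beyond the open end of the rail.
- dust_brush: Bystander: flat dusting brush lying on the worktop, 36 x 175 (its y axis) x 11 mm, origin at the centre of its underside; beyond the short stop and the pale yellowish rock.
There are look-alikes about, which are no part of the job. Leave any orange or purple look-alike of the block_b alone.

How it is judged:
At the end, for the whole second after the job is handed in: Both blocks stand flat on the worktop at rest, each with a long side within 4 mm of the rail's face and parallel to it within 0.06 rad; the block next to the stop has its end within 5 mm of the stop, and the far end of the row is within 7 mm of a row without any gap (x of block_a in the frame of fence between -0.0315 and -0.024 m and angle between the x axis of each of block_a, block_b and the y axis of fence, either way round below 0.06 rad and height (world z) of each of block_a, block_b below 0.004 m and angle between each of block_a, block_b's own z axis and vertical below 0.06 rad and linear speed of each of block_a, block_b below 0.01 m/s and x of block_b in the frame of fence between -0.0315 and -0.024 m and ((y of block_a in the frame of fence between -0.0525 and -0.044 m and y of block_b in the frame of fence between -0.1495 and -0.138 m) or (y of block_b in the frame of fence between -0.0525 and -0.044 m and y of block_a in the frame of fence between -0.1495 and -0.138 m))); the robot touches nothing.
It fails at once if a block was lifted off the worktop or tipped (height (world z) of any of block_a, block_b above 0.012 m or angle between any of block_a, block_b's own z axis and vertical above 0.3 rad).
It fails at once if a bystander was shifted by more than 15 mm or knocked over (distance of any of horn_coral, mica_book, quartz_lump, streak_plate, dust_brush from where it was at the start of the episode above 0.015 m or angle between horn_coral's own z axis and vertical above 0.4 rad).
It also fails if it takes over 51 s, if anything falls off the work surface, if the arm or the gripper's body presses on something with over 40 N, if the wrist force passes 120 N, or if a joint passes its speed limit or range.

### The arm

A 6-joint arm with a two-finger parallel gripper is mounted at the origin on a cart in front of the work surface, level with it; the furniture and walls round the work are solid. World frame = base frame: x ahead of the robot, y to its left, z up, the work surface at z = 0. Lengths are in m, angles in rad, forces in N, time in s.
With the tool pointing down it reaches from about 0.25 to 0.775 m from the base axis. Payload 4 kg.
Tool frame: the origin (TCP) lies at the very end of the fingers, on their centre line; the grasp point (between the pads) lies 19 mm behind it; z points along the fingers, y is the direction in which the jaws open and shut (so a half turn about z gives the same grasp; the last joint's range is limited). The gripper opens to 94 mm and grips with 3 to 60 N. Pads are 16 mm wide; open, the fingers measure 119 mm over their backs; the gripper's body (75 mm by 177 mm) begins 78 mm behind the grasp point.
Start: joints at [1.15, 0.087, 1.371, -0, 1.684, -0.103], TCP at [0.172, 0.522, 0.206] pointing down, gripper open.
Joint ranges: [-3.1, 3.1], [-0.76, 2.03], [0.27, 2.55], [-1.08, 4.22], [0.17, 2.65], [-2.57, 2.57]. Speed limits (rad/s): [2.79, 2.79, 3.14, 3.14, 3.14, 3.14].

### API

Orientations are given as [roll, pitch, yaw] about the fixed x, y, z axes, in that order (R = Rz(yaw) Ry(pitch) Rx(roll)).
In Python, from bench import robot, snapshot, calibration gives the robot as it stands. The module is installed in compiled form; this text tells all that it offers.
- The arm moves only by the tool servo_tool, never from a script. Its argument "series" is text: rows parted by semicolons, each of 5 numbers parted by spaces: the closure, from -1 (fully open) to 1 (shut), then the shift along the tool's x, y, z in cm, then the turn about the tool's z in rad. A call has 1 to 20 rows; each row is the pose to reach, as a shift and turn from the pose commanded when the call began, along the tool's axes at that moment; what a row does not reach only later rows make up. A row lasts 1/12 s, in which the tool goes at most 41.7 mm and 7.16 degrees, less where a joint would pass 70% of its speed; a pose out of reach is approached as far as the arm can. A call with a gripper value outside its range is refused whole. The fingers move at their own pace and stop on an object; the grip force is fixed at half the most. Time passes only in rows, so rows that repeat a pose let the fingers close. It gives the time, the measured TCP pose, the force and the opening at its end, in the units of the state.
- robot.get_obs(): the state, without advancing time (a new reading comes with each control period).
- snapshot(name): name is "scene" or "top" or "wrist"; returns (picture, depth): 420x560x3 uint8, red, green, blue; 420x560 float32, m along the optical axis (not along the pixel's ray), 0 where there is no reading.
- calibration(name): a dict with "fx", "fy", "cx", "cy" (pixels), "rvec" (rotation vector, rad) and "tvec" (3), from world to camera coordinates, as OpenCV has them; the wrist camera has in their place "tool_from_camera" (4x4, takes a point from camera to tool coordinates, whose origin is the TCP and whose axes are the flange's). Camera axes: x right, y down, z forward; pixel columns grow to the right and rows downward; lengths in m; the calibration is good to about 2 mm. The wrist camera is an equidistant fisheye: a pixel r from the principal point sees the ray r / f radians off the axis. A picture is of the moment at which its call begins: read the wrist's pose just before it. calibration takes no time and is no camera call.
- robot.close_job(): hands the job in, once; it reports no verdict.
The state is a dict: "time": time; "joint_positions": joint angles; "qvel": joint speeds; "joint_torque": joint torques, N m; "tool_pos": TCP position; "ee_rot": TCP orientation; "wrist_force": force on the tool from outside, world axes, zero at the start; "wrist_torque": the same for the moment, N m; "width": finger opening in m.
Only numpy, scipy, OpenCV 4.12 (cv2) and the standard library are available. Lean on these libraries where they do the work, as an engineer would, in place of code of your own. Each camera call takes 0.05 s, during which the arm holds its last target. There are 200 camera calls.

## Working session

There is one attempt and no reset: what is moved stays moved. The work goes in short steps, Python scripts to look and compute and a tool call to move; the robot and the scene stay as the last step left them, time stands still between calls to the robot, and variables do not carry over. Pictures are saved under pics/ and viewed, about 8 in all and at most 12, crops included, and the job is handed in when it is done.

Besides the shell and the picture viewer there is one more tool, called after "Emit:" as name(argument=value, ...) on one line, values as JSON. servo_tool: Moves the arm, as the interface text tells. Its arguments: {"type":"object","properties":{"series":{"type":"string"}},"required":["series"]}

```bash
mkdir -p pics; python3 - <<'E'
from bench import robot,snapshot,calibration
import cv2,numpy as np
for n in("scene","top"):
    p,d=snapshot(n); cv2.imwrite(f"pics/{n}0.png",p[:,:,::-1]); np.save(f"pics/{n}0.npy",d); print(calibration(n))
o=robot.get_obs(); print(o)
E
```

```text
{'fx': 504.52202490725824, 'fy': 504.52202490725824, 'cx': 275.2813459081894, 'cy': 208.7286262350022, 'rvec': array([ 0.55745897, -2.6079946 ,  1.2771378 ]), 'tvec': array([0.47541894, 0.12777224, 1.32123396])}
{'fx': 510.9270936169578, 'fy': 510.9270936169578, 'cx': 285.4745132875764, 'cy': 204.7409959501574, 'rvec': array([ 2.13139112, -2.13723064,  0.23501703]), 'tvec': array([0.04330942, 0.48094872, 1.1341692 ])}
{'time': 0.1, 'joint_positions': array([ 1.14991132e+00,  8.79150541e-02,  1.37205995e+00, -1.44524873e-05,
        1.68359666e+00, -1.03137210e-01]), 'qvel': array([ 3.04897894e-04, -1.11976542e-03, -3.33278605e-03, -1.59777750e-03,
       -3.49477274e-04,  7.84186381e-05]), 'joint_torque': array([ 2.38788525e-03, -3.41252017e+01, -3.03302014e+01,  7.21449195e-02,
        3.03903152e-02, -8.35968649e-05]), 'tool_pos': array([0.1716677 , 0.52201991, 0.20442456]), 'ee_rot': array([-3.13962269e+00, -1.89459400e-04,  2.82384306e+00]), 'wrist_force': array([ 0.04484609, -0.2256952 ,  0.00506321]), 'wrist_torque': array([ 0.00678515,  0.03607216, -0.0009902 ]), 'width': 0.09382484833620788}
```

View pics/top0.png

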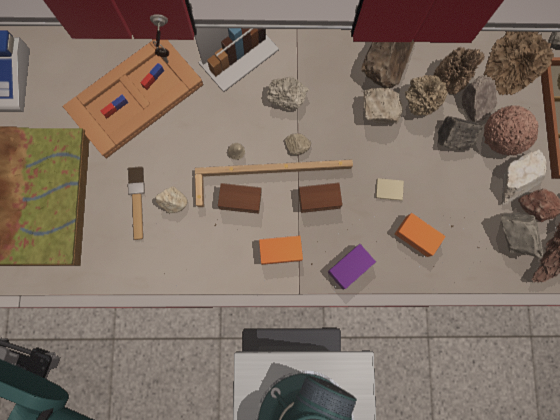

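View pics/scene0.png

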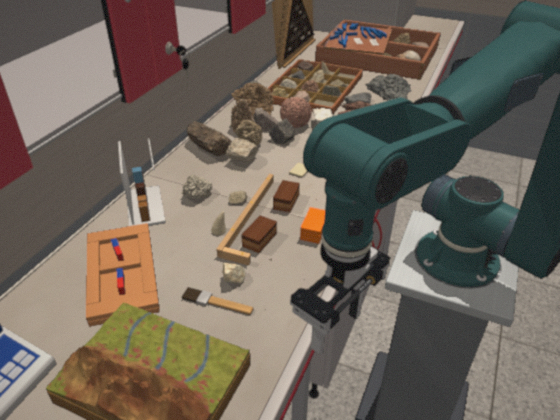

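The top view shows the dark brown striped blocks at (240,198) and (320,197). The fence runs from its corner at (197,172) to (352,164), with the stop at (199,190). Look-alikes, which I'll leave alone: orange at (281,250) and (420,235), purple at (352,266). Next I'll measure poses and check a close crop.

```bash
cat > h.py <<'E'
from bench import robot,snapshot,calibration
import cv2,numpy as np
def cloud(n,d):
    c=calibration(n);R=cv2.Rodrigues(c['rvec'])[0];v,u=np.indices(d.shape)
    P=np.stack([(u-c['cx'])/c['fx']*d,(v-c['cy'])/c['fy']*d,d],-1)
    return (P-c['tvec'])@R
def planepts(n,m,z):
    "pixels of mask m onto plane z"
    c=calibration(n);R=cv2.Rodrigues(c['rvec'])[0];v,u=np.nonzero(m)
    r=np.stack([(u-c['cx'])/c['fx'],(v-c['cy'])/c['fy'],np.ones(len(u))],-1)@R
    o=-c['tvec']@R
    return (o+r*((z-o[2])/r[:,2])[:,None])[:,:2]
def rect(p):
    (cx,cy),(w,h),a=cv2.minAreaRect((p*1000).astype(np.float32))
    if w<h:w,h,a=h,w,a+90
    a=(a+0)%180 # long-axis angle deg from world x
    return np.round([cx,cy,w,h,a],1)
def blobs(m,amin=60):
    k,l,s,_=cv2.connectedComponentsWithStats(m.astype(np.uint8));return [l==i for i in range(1,k) if s[i,4]>amin]
def blocks(p,X):
    h=cv2.cvtColor(p,cv2.COLOR_RGB2HSV)
    m=(abs(X[...,2]-.045)<.008)&(X[...,0]>.2)&(X[...,0]<.62)&(abs(X[...,1])<.4)
    out=[]
    for b in blobs(m,200):
        out.append((rect(planepts("top",b,.045)),np.median(p[b],0),np.median(X[b][:,2]).round(4),np.argwhere(b).mean(0).round()))
    return out
E
python3 - <<'E'
from h import *
p=cv2.imread("pics/top0.png")[:,:,::-1].copy();d=np.load("pics/top0.npy");X=cloud("top",d)
for o in blocks(p,X):print(*o)
m=(abs(X[...,2]-.03)<.007);m[:150]=0;m[215:]=0;m[:,:190]=0;m[:,360:]=0
lo=X[...,2]
for b in blobs(m,100):
    P=planepts("top",b,.03);v,u=np.nonzero(b);print(len(P),u.min(),u.max(),v.min(),v.max(),np.median(X[b][:,2]),rect(P))
print("table z",np.median(X[215:230,150:250,2]))
np.set_printoptions(precision=3,suppress=True)
for (u,v) in [(197,172),(297,145),(235,150),(390,189),(170,201)]:print(u,v,X[v,u])
c=p[130:290,130:450];cv2.imwrite("pics/crop0.png",cv2.resize(c[:,:,::-1],None,fx=2.5,fy=2.5,interpolation=cv2.INTER_CUBIC))
E
```

```text
[500.6 149.1  95.1  56.5  83.9] [103.  67.  50.] 0.0449 [196. 239.]
[502.2 -38.9  95.5  56.5  96.2] [102.  65.  48.] 0.0448 [196. 320.]
[497.4 316.9  47.1  45.9 106.7] [168.  151.5 129. ] 0.0458 [198. 168.]
[ 413.5 -270.2   95.6   57.3   53.9] [190. 115.  64.] 0.0447 [234. 421.]
[378.8  53.7  94.8  55.5  95.1] [192. 116.  66.] 0.045 [249. 281.]
[ 340.7 -108.5   95.6   55.1  130.4] [115.  65. 126.] 0.0448 [266. 352.]
1333 195 352 159 205 0.02978752733792508 [539.3  66.6 374.8  91.6  93.3]
table z 0.0003322597834024317
197 172 [0.563 0.25  0.029]
297 145 [0.631 0.013 0.027]
235 150 [0.609 0.159 0.055]
390 189 [ 0.527 -0.212  0.006]
170 201 [0.489 0.306 0.05 ]
```

View pics/crop0.png

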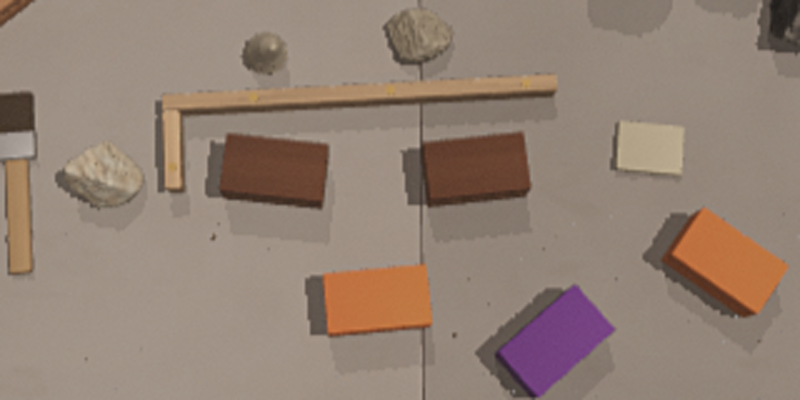

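The crop confirms the two plain brown striped blocks at crop (275,170) and (475,168); the orange and purple ones are look-alikes. The fence rectangle measures 375x92 against an expected 376x91, and the blocks 95x56, so the measurements hold. The plan is to straighten each block with two spread fingertips against the rail, then push the row end-on to the stop.

```bash
cat >> h.py <<'E'
np.set_printoptions(precision=2,suppress=True)
TH=np.deg2rad(3.3);N=np.array([np.cos(TH),np.sin(TH)]);E_=np.array([-N[1],N[0]]);O=np.array([539.3,66.6])+29.5*N+172*E_
def tof(w):w=np.asarray(w)-O;return np.array([w@N,w@E_])
def go(fx,fy,z,turn=0):
    "fence mm, z mm; turn = extra world yaw; prints tool shift cm and turn rad to tool y along rail"
    o=robot.get_obs();y=o['ee_rot'][2];t=O+fx*N+fy*E_
    d=t-o['tool_pos'][:2]*1000;tx=np.array([np.cos(y),np.sin(y)]);ty=np.array([tx[1],-tx[0]])
    dy=(np.pi+TH+turn-y+np.pi)%(2*np.pi)-np.pi
    print("world",t,"shift cm",d@tx/10,d@ty/10,(o['tool_pos'][2]*1000-z)/10,"turn",round(-dy,3),"| now fence",tof(o['tool_pos'][:2]*1000),"t",o['time'])
def look():
    p,d=snapshot("top");X=cloud("top",d)
    for r,c,z,uv in blocks(p,X):print(tof(r[:2]),"ang",round((r[4]-np.rad2deg(TH)-90),1),r[2:4],"z",z,c,uv)
    return p
E
python3 -c "
from h import *
print(O);go(-118,-87,12)"
```

```text
[558.85 240.01]
world [446.05 146.36] shift cm -37.80164180084379 -27.1123965702031 19.24245592582029 turn -0.375 | now fence [-370.31  303.83] t 0.1
```

Emit:
servo_tool(series="-0.06 -37.8 -27.1 0 -0.375;-0.06 -37.8 -27.1 0 -0.375;-0.06 -37.8 -27.1 0 -0.375;-0.06 -37.8 -27.1 0 -0.375;-0.06 -37.8 -27.1 0 -0.375;-0.06 -37.8 -27.1 0 -0.375;-0.06 -37.8 -27.1 0 -0.375;-0.06 -37.8 -27.1 0 -0.375;-0.06 -37.8 -27.1 0 -0.375;-0.06 -37.8 -27.1 0 -0.375;-0.06 -37.8 -27.1 0 -0.375;-0.06 -37.8 -27.1 0 -0.375;-0.06 -37.8 -27.1 0 -0.375;-0.06 -37.8 -27.1 10 -0.375;-0.06 -37.8 -27.1 10 -0.375;-0.06 -37.8 -27.1 10 -0.375")

```text
time: 1.43
tool_pos: [0.4423, 0.147, 0.0998]
ee_rot: [-3.141, -0.009, -3.084]
wrist_force: [-0.9, 0.2, -1.5]
width: 0.0502
```

```bash
python3 -c "
from h import *
go(-118,-87,15);print(robot.get_obs()['width'])"
```

```text
world [446.05 146.36] shift cm -0.36956453050576665 -0.08366463452625153 8.478819213080655 turn -0.0 | now fence [-121.7   -86.16] t 1.4333
0.0501782977930333
```

Emit:
servo_tool(series="-0.06 0 0 4 0;-0.06 0 0 8.4 0;-0.06 0 0 8.4 0;-0.06 -0.7 0 8.4 0;-0.06 -1.2 0 8.4 0;-0.06 -1.6 0 8.4 0;-0.06 -2 0 8.4 0;-0.06 -2.4 0 8.4 0;-0.06 -2.8 0 8.4 0;-0.06 -3.2 0 8.4 0;-0.06 -3.6 0 8.4 0;-0.06 -4 0 8.4 0;-0.06 -4.4 0 8.4 0;-0.06 -4.7 0 8.4 0;-0.06 -5 0 8.4 0;-0.06 -5.3 0 8.4 0;-0.06 -5.3 0 8.4 0")

```text
time: 2.85
tool_pos: [0.5, 0.15, 0.0214]
ee_rot: [3.142, 0.001, -3.084]
wrist_force: [-0.1, -0.5, 0.3]
width: 0.05
```

```bash
python3 -c "
from h import *
go(-63,-87,15);p=look();cv2.imwrite('pics/t1.png',p[:,:,::-1])"
```

```text
world [500.96 149.53] shift cm -0.09541013348005492 -0.050251433394472154 0.641039535812741 turn -0.0 | now fence [-63.95 -86.5 ] t 2.85
[ -72.42 -275.3 ] ang 2.9 [95.4 56.2] z 0.0447 [114.  74.  55.] [196. 320.]
[-55.85  79.83] ang 13.2 [48.6 44.3] z 0.0459 [117. 104.  88.] [197. 167.]
[-174.48 -501.  ] ang -39.6 [95.4 57.4] z 0.0447 [206. 128.  73.] [234. 421.]
[-189.81 -191.8 ] ang 1.8 [62.4 55.4] z 0.045 [207. 131.  73.] [248. 290.]
[-237.94 -335.27] ang 37.2 [95.8 55. ] z 0.0448 [129.  74. 141.] [266. 352.]
```

Emit:
servo_tool(series="-0.06 -0.1 0 0.4 0;-0.06 -0.2 0 0.4 0;-0.06 -0.3 0 0.4 0;-0.06 -0.3 0 0.4 0;-0.06 -0.3 0 0.4 0")

```text
time: 3.32
tool_pos: [0.5002, 0.15, 0.0167]
ee_rot: [-3.141, -0.005, -3.084]
wrist_force: [-4.3, -0.6, 0.6]
width: 0.0499
```

Emit:
servo_tool(series="-0.06 2 0 0 0;-0.06 5.7 0 0 0;-0.06 5.7 0 -4 0;-0.06 5.7 0 -7 0;-0.06 5.7 -4 -7 0;-0.06 5.7 -8 -7 0;-0.06 5.7 -12 -7 0;-0.06 5.7 -16 -7 0;-0.06 5.7 -18.9 -7 0;-0.06 5.7 -18.9 -7 0;-0.06 5.7 -18.9 -7 0;-0.06 5.7 -18.9 -7 0")

```text
time: 4.32
tool_pos: [0.4563, -0.0415, 0.0875]
ee_rot: [3.141, 0.001, -3.085]
wrist_force: [0.4, 0.5, 0.3]
width: 0.0498
```

```bash
python3 -c "
from h import *
go(-118,-275,15);p=look()"
```

```text
world [456.88 -41.32] shift cm -0.05979140843759364 0.011571046845860066 7.245868169862442 turn -0.001 | now fence [-118.6  -275.12] t 4.3167
[-27.66 -86.26] ang -0.1 [94.9 56.5] z 0.0448 [113.  73.  54.] [181. 238.]
[-54.76  79.57] ang 7.1 [48.7 45.1] z 0.0467 [183. 166. 143.] [197. 168.]
[-174.38 -501.01] ang -39.4 [95.6 57.1] z 0.0446 [205. 127.  72.] [234. 421.]
[-190.54 -169.73] ang 1.8 [83.  55.3] z 0.0451 [205. 126.  70.] [249. 277.]
```

Emit:
servo_tool(series="-0.06 0 0 4 0;-0.06 0 0 7.2 0;-0.06 0 0 7.2 0;-0.06 -0.7 0 7.2 0;-0.06 -1.2 0 7.2 0;-0.06 -1.6 0 7.2 0;-0.06 -2 0 7.2 0;-0.06 -2.4 0 7.2 0;-0.06 -2.8 0 7.2 0;-0.06 -3.2 0 7.2 0;-0.06 -3.6 0 7.2 0;-0.06 -4 0 7.2 0;-0.06 -4.4 0 7.2 0;-0.06 -4.7 0 7.2 0;-0.06 -5 0 7.2 0;-0.06 -5.3 0 7.2 0;-0.06 -5.5 0 7.2 0;-0.06 -5.6 0 7.2 0;-0.06 -5.7 0 7.2 0;-0.06 -5.7 0 7.2 0")

```text
time: 6.03
tool_pos: [0.511, -0.0386, 0.0154]
ee_rot: [3.141, -0.005, -3.084]
wrist_force: [-8.4, -0.2, 5.8]
width: 0.05
```

Emit:
servo_tool(series="-0.06 1.5 0 0 0;-0.06 3 0 0 0;-0.06 3 0 -4 0;-0.06 3 0 -7.5 0;1 3 -4 -7.5 0;1 1 -7.5 -7.5 0;1 -3.3 -7.5 -7.5 0;1 -3.3 -7.5 -7.5 0;1 -3.3 -7.5 -7.5 0;1 -3.3 -7.5 -7.5 0;1 -3.3 -7.5 -7.5 0;1 -3.3 -7.5 -7.5 0")

```text
time: 7.03
tool_pos: [0.5497, -0.111, 0.091]
ee_rot: [-3.141, 0.001, -3.084]
wrist_force: [-0.5, -0.1, 0.8]
width: 0.0016
```

```bash
python3 -c "
from h import *
go(-28,-350,15);p=look();cv2.imwrite('pics/t2.png',p[:,:,::-1]);print(robot.get_obs()['width'])"
```

```text
world [ 551.04 -111.02] shift cm -0.13714775116935787 -0.010535156014482868 7.604749013199121 turn 0.0 | now fence [ -29.37 -349.9 ] t 7.0333
[ -28.35 -270.13] ang -0.7 [82.7 56.8] z 0.0447 [74. 50. 39.] [178. 314.]
[-27.96 -86.25] ang -0.1 [94.9 57. ] z 0.0449 [113.  74.  55.] [182. 238.]
[-52.29  78.93] ang -0.9 [47.9 45.1] z 0.0452 [189. 172. 148.] [198. 168.]
[-174.5 -501.3] ang -39.4 [95.1 56.9] z 0.0444 [212. 133.  75.] [234. 422.]
[-190.27 -175.55] ang 2.2 [94.7 55.6] z 0.0449 [212. 132.  74.] [249. 281.]
0.0007854955183466267
```

View pics/t2.png

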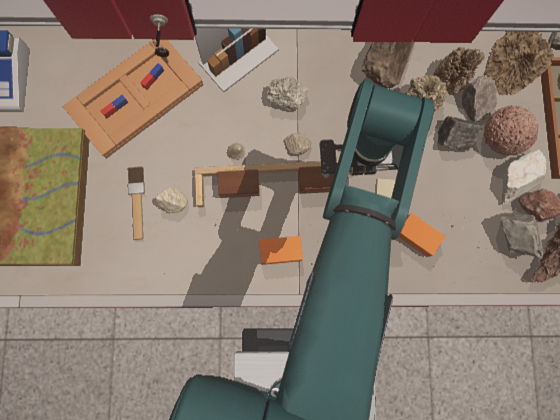

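B is also against the rail at (318,180), and the gripper is past its open end. I'll descend and push along the rail.

Emit:
servo_tool(series="1 0 0 4 0;1 0 0 7.4 0;1 0 0 7.4 0;1 0 0 7.4 0;1 0 0.8 7.4 0;1 0 1.4 7.4 0;1 0 2.1 7.4 0;1 0 2.8 7.4 0;1 0 3.5 7.4 0;1 0 4.2 7.4 0;1 0 4.9 7.4 0;1 0 5.6 7.4 0;1 0 6.3 7.4 0;1 0 7 7.4 0;1 0 7.7 7.4 0;1 0 8.4 7.4 0;1 0 9.1 7.4 0;1 0 9.8 7.4 0;1 0 9.8 7.4 0")

```text
time: 8.67
tool_pos: [0.5441, -0.0118, 0.0161]
ee_rot: [3.14, -0.001, -3.083]
wrist_force: [-0.4, -0.0, -0.5]
width: 0.0006
```

```bash
python3 -c "
from h import *
go(-28,-202.5,15);p=look();cv2.imwrite('pics/t3.png',p[:,:,::-1])"
```

```text
world [542.55  36.24] shift cm -0.12180913546033575 4.799907634989094 0.11135776518231318 turn 0.001 | now fence [ -29.18 -250.5 ] t 8.6667
[-27.86 -86.25] ang -0.1 [94.9 56.9] z 0.045 [76. 52. 41.] [182. 238.]
[ -29.72 -165.48] ang -93.1 [55.1 46.5] z 0.0446 [71. 48. 37.] [182. 269.]
[-55.62  80.22] ang 11.2 [47.8 44.8] z 0.045 [186. 169. 146.] [198. 168.]
[-174.48 -501.  ] ang -39.4 [95.4 57.3] z 0.0447 [209. 130.  74.] [234. 421.]
[-191.08 -154.87] ang -88.2 [55.5 53.2] z 0.0451 [209. 127.  71.] [249. 270.]
[-235.44 -338.72] ang 37.2 [87.4 54.9] z 0.0447 [129.  73. 142.] [263. 357.]
```

Emit:
servo_tool(series="1 0 0.6 0 0;1 0 1.2 0 0;1 0 1.8 0 0;1 0 2.3 0 0;1 0 2.8 0 0;1 0 3.3 0 0;1 0 3.7 0 0;1 0 4.1 0 0;1 0 4.3 0 0;1 0 4.3 0 0")

```text
time: 9.55
tool_pos: [0.5421, 0.03, 0.0166]
ee_rot: [3.141, 0.0, -3.084]
wrist_force: [0.0, -0.5, 0.4]
width: 0.0006
```

```bash
python3 -c "
from h import *
go(-28,-202.5,15);p=look();cv2.imwrite('pics/t3.png',p[:,:,::-1])"
```

```text
world [542.55  36.24] shift cm -0.07620282123260169 0.6178873364111781 0.15611803538578747 turn 0.0 | now fence [ -28.76 -208.68] t 9.55
[-28.11 -71.51] ang -0.8 [131.4  57.3] z 0.0449 [74. 51. 41.] [182. 229.]
[-55.68  80.93] ang 8.7 [46.1 43.6] z 0.0465 [186.5 169.  146. ] [197. 167.]
[-174.66 -500.59] ang -39.6 [95.6 58.3] z 0.0448 [208. 130.  74.] [234. 421.]
[-237.85 -335.38] ang 37.0 [95.7 55. ] z 0.0449 [129.  73. 142.] [266. 352.]
```

Emit:
servo_tool(series="1 0 0.3 0 0;1 0 0.6 0 0;1 0 0.8 0 0;1 0 0.9 0 0;1 0 0.9 0 0;1 0 0.9 0 0")

```text
time: 10.1
tool_pos: [0.5419, 0.0356, 0.0168]
ee_rot: [-3.136, 0.0, -3.085]
wrist_force: [0.2, -9.1, -0.1]
width: 0.0006
```

Emit:
servo_tool(series="1 0 -1.5 0 0;1 0 -3 0 0;1 0 -3 -4 0;-0.06 0 -3 -7.5 0;-0.06 4 -2 -7.5 0;-0.06 6 2 -7.5 0;-0.06 6 5.6 -7.5 0;-0.06 6 5.6 -7.5 0;-0.06 6 5.6 -7.5 0;-0.06 6 5.6 -7.5 0")

```text
time: 10.93
tool_pos: [0.4787, 0.0908, 0.0916]
ee_rot: [-3.142, 0.0, -3.083]
wrist_force: [0.2, -0.4, 0.1]
width: 0.0435
```

```bash
python3 -c "
from h import *
go(-85,-142.5,15);print(robot.get_obs()['width']);p=look();cv2.imwrite('pics/t4.png',p[:,:,::-1])"
```

```text
world [482.19  92.86] shift cm -0.35967368936398575 0.18132771979916967 7.661125292684128 turn 0.001 | now fence [ -88.6  -144.32] t 10.9333
0.04353997557947348
[-27.79 -24.15] ang -91.8 [57.  46.4] z 0.0451 [73. 51. 41.] [183. 209.]
[-57.99  79.16] ang 16.4 [48.7 46.4] z 0.0454 [117. 105.  89.] [198. 168.]
[-174.38 -501.11] ang -39.6 [95.3 57.2] z 0.0446 [205. 127.  72.] [234. 421.]
[-171.41 -166.42] ang 1.8 [77.5 17. ] z 0.045 [203. 124.  69.] [241. 276.]
[-238.13 -335.06] ang 37.1 [96.5 55.1] z 0.0448 [127.  73. 139.] [266. 352.]
```

View pics/t4.png

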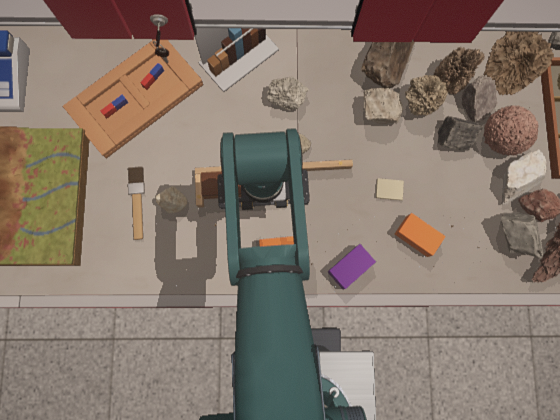

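The row now reaches the stop (A's visible end at (200,183)), with B hidden under the wrist. Next I'll press B, then A, flat to the rail.

Emit:
servo_tool(series="-0.06 0 0.1 4 0;-0.06 0 0.1 7.4 0;-0.06 0 0.1 7.4 0;-0.06 -0.4 0.1 7.4 0;-0.06 -0.8 0.1 7.4 0;-0.06 -1.2 0.1 7.4 0;-0.06 -1.6 0.1 7.4 0;-0.06 -2 0.1 7.4 0;-0.06 -2.3 0.1 7.4 0;-0.06 -2.5 0.1 7.4 0;-0.06 -2.7 0.1 7.4 0;-0.06 -2.8 0.1 7.4 0;-0.06 -2.8 0.1 7.4 0")

```text
time: 12.07
tool_pos: [0.5034, 0.0932, 0.0173]
ee_rot: [-3.141, -0.007, -3.084]
wrist_force: [-9.2, -0.6, 5.8]
width: 0.0498
```

Emit:
servo_tool(series="-0.06 1.5 0 0 0;-0.06 2 0 -0 0;-0.06 2 4 0 0;-0.06 2 8 0 0;-0.06 2 9.5 0 0;-0.06 2 9.5 0 0;-0.06 1.6 9.5 0 0;-0.06 1.2 9.5 0 0;-0.06 0.8 9.5 0 0;-0.06 0.4 9.5 0 0;-0.06 0.2 9.5 0 0;-0.06 0 9.5 0 0;-0.06 0 9.5 0 0")

```text
time: 13.15
tool_pos: [0.498, 0.1869, 0.0172]
ee_rot: [-3.141, -0.008, -3.085]
wrist_force: [-8.3, -1.2, 6.1]
width: 0.05
```

Emit:
servo_tool(series="-0.06 1.5 0 0 0;-0.06 3 0 0 0;-0.06 3 0 -4 0;-0.06 3 0 -8 0;-0.06 3 -4 -8 0;-0.06 3 -8 -8 0;1 3 -12 -8 0;1 3 -16 -8 0;1 3 -20 -8 0;1 3 -24 -8 0;1 3 -28 -8 0;1 -3.3 -28 -8 0;1 -3.3 -28 -8 0;1 -3.3 -28 -8 0;1 -3.3 -28 -8 0;1 -3.3 -28 -8 0")

```text
time: 14.48
tool_pos: [0.5493, -0.0897, 0.0971]
ee_rot: [3.141, -0.001, -3.085]
wrist_force: [-0.9, -0.1, -0.9]
width: 0.0006
```

```bash
python3 - <<'E'
from h import *
go(-28,-215,15);p=look()
# split row: gap seen in depth
for k in range(2):
    d=snapshot("top")[1];X=cloud("top",d);F=(X[...,:2]*1000-O)@np.stack([N,E_],1)
    m=(abs(X[...,2]-.045)<.008)&(F[...,1]>-215)&(F[...,1]<10)&(F[...,0]>-70)&(F[...,0]<8)
    P=(planepts("top",m,.045)-O)@np.stack([N,E_],1)
    for a,b in((-90,-5),(-185,-100)):
        q=P[(P[:,1]>a)&(P[:,1]<b)];bins=np.arange(a,b,5);i=np.digitize(q[:,1],bins)
        hi=[(q[i==j,1].mean(),q[i==j,0].max(),q[i==j,0].min()) for j in set(i)];hi=np.array(hi)
        print("far edge",np.polyfit(hi[:,0],hi[:,1],1),hi[:,1].mean(),"near",np.polyfit(hi[:,0],hi[:,2],1)[0],hi[:,2].mean())
    print("ends",np.percentile(P[:,1],[0,.5,99.5,100]))
# fence recheck: rail face line from z=30 pixels at free part
m=(abs(X[...,2]-.03)<.007);m[:150]=0;m[215:]=0;m[:,:190]=0;m[:,360:]=0
b=max(blobs(m,100),key=lambda b:b.sum());P=(planepts("top",b,.03)-O)@np.stack([N,E_],1)
q=P[(P[:,1]<-10)];print("rail span x",np.percentile(q[:,0],[1,50,99]));q=P[P[:,0]<-15];print("stop y",np.percentile(q[:,1],[0,5,50,95,100]),"x min",q[:,0].min())
cv2.imwrite("pics/t5.png",cv2.resize(p[130:290,130:450,::-1],None,fx=2.5,fy=2.5,interpolation=cv2.INTER_CUBIC))
E
```

```text
world [543.27  23.76] shift cm -0.04039081308900034 11.36546468926414 8.214934607404432 turn -0.001 | now fence [ -28.48 -328.65] t 14.4833
[-26.89 -95.42] ang -0.1 [189.8  58.9] z 0.0449 [81. 57. 45.] [181. 242.]
[-57.23  80.11] ang 13.4 [47.5 46.6] z 0.0461 [189. 172. 149.] [198. 168.]
[-174.38 -501.01] ang -39.4 [95.6 57.1] z 0.0448 [212. 133.  75.] [234. 421.]
[-190.48 -175.64] ang 1.8 [94.8 55.6] z 0.045 [213. 134.  75.] [249. 281.]Traceback (most recent call last):
  File "<stdin>", line 11, in <module>
IndexError: too many indices for array: array is 1-dimensional, but 2 were indexed
```

```bash
python3 - <<'E'
from h import *
M=np.stack([N,E_],1)
p,d=snapshot("top");X=cloud("top",d);F=(X[...,:2]*1000-O)@M
m=(abs(X[...,2]-.045)<.008)&(F[...,1]>-215)&(F[...,1]<10)&(F[...,0]>-70)&(F[...,0]<8)
P=(planepts("top",m,.045)*1000-O)@M
for a,b in((-90,-5),(-185,-100)):
    q=P[(P[:,1]>a)&(P[:,1]<b)];i=np.digitize(q[:,1],np.arange(a,b,5))
    hi=np.array([(q[i==j,1].mean(),q[i==j,0].max(),q[i==j,0].min()) for j in set(i)])
    print("far slope,mean",np.polyfit(hi[:,0],hi[:,1],1)[0],hi[:,1].mean(),"near",np.polyfit(hi[:,0],hi[:,2],1)[0],hi[:,2].mean())
print("ends",P[:,1].min(),P[:,1].max())
m=(abs(X[...,2]-.03)<.007);m[:150]=0;m[215:]=0;m[:,:190]=0;m[:,360:]=0
P=np.concatenate([(planepts("top",b,.03)*1000-O)@M for b in blobs(m,40)])
q=P[P[:,0]<-15];print("stop y",np.percentile(q[:,1],[0,5,50,95,100]))
c=p[130:290,130:450,::-1]
cv2.imwrite("pics/t5.png",cv2.resize(np.clip(c*1.6,0,255).astype(np.uint8),None,fx=2.5,fy=2.5,interpolation=cv2.INTER_CUBIC))
E
```

```text
far slope,mean -0.005827463876206643 -0.32367771578589727 near 0.009351668038227146 -54.6652654517463
far slope,mean -0.00485597536688556 -0.49514886797897323 near -0.008281170877830524 -55.42322849368143
ends -190.32576989634077 -0.5101249410813385
stop y [-93.72 -69.23   5.51  14.12  15.41]
```

View pics/t5.png

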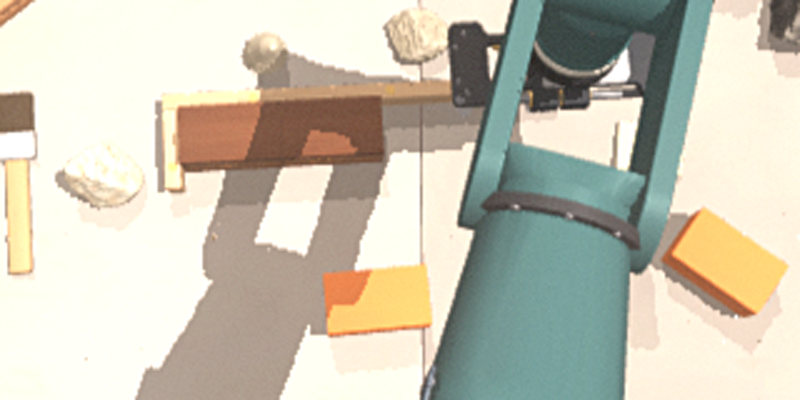

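The row is one unbroken bar from crop (178,130) to (383,130), tight to rail and stop. The arm is clear of everything and the bystanders haven't moved, so I'm handing it in.

```bash
python3 -c "
from h import *
o=robot.get_obs();print(o['time'],o['tool_pos'],o['wrist_force']);print(robot.close_job())"
```

```text
14.6333 [ 0.55 -0.09  0.1 ] [-1.    0.91 -0.23]
the job is handed in; nothing more can be done
None
```

Both brown blocks now stand flat against the rail, end to end and tight against the stop, and the job is handed in at 14.6 s of the 51 s allowed.

**What I did:** I pushed each block square to the rail with two spread fingertips. Then I slid the row along the rail from its open end until it met the stop (about 9 N), and pressed each block to the rail once more.

**Last checks (top camera):**

| Check | Measured |
|---|---|
| Row ends along the rail (ideal 0 to -190 mm) | -0.5 to -190.3 mm |
| Block edges from the rail face | within about 0.5 mm |
| Tilt of each block against the rail | under 0.01 rad |
| Tops of the blocks | 45 mm, so flat |

- **Along the way:** block B had turned about 3° while I slid it along the rail. The final presses straightened it.
- **Bystanders:** the ones in view in the last picture, and the orange look-alikes, looked unmoved. The streak plate was mostly hidden and the purple block fully hidden behind the arm in that picture. Both were in place in the picture taken at 10.9 s, before the last presses.
- **Fence position:** it comes from a single fit in the top camera, which is good to about 2 mm. The contact forces at the rail and stop agreed with it.

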